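Hang a slotted target holder on the headed pin of its stand

ROBOT

A 6-joint arm with a two-finger parallel gripper is mounted at the origin on the work surface. World frame = base frame: x ahead of the robot, y to its left, z up, the work surface at z = 0. Lengths are in m, angles in rad, forces in N, time in s.
With the tool pointing down it reaches from about 0.35 to 0.775 m from the base axis. Payload 5.5 kg.
Tool frame: the origin (TCP) lies at the very end of the fingers, on their centre line; the grasp point (between the pads) lies 19 mm behind it; z points along the fingers, x is the direction in which the jaws open and shut, and the axes are right-handed (so a half turn about z gives the same grasp; the last joint's range is limited). The gripper opens to 85 mm and grips with 20 to 120 N. Pads are 22 mm wide; open, the fingers measure 114 mm over their backs; the gripper's body (76 mm by 85 mm) begins 54 mm behind the grasp point. The pads swing forward as they close: fully open they stand 13 mm farther back than shut.
Start: joints at [0.985, 0.313, 0.046, 1.304, 0, 1.431], TCP at [0.248, 0.519, 0.231] pointing down, gripper open.
Joint ranges: [-2.76, 2.76], [-0.86, 1.69], [-1.03, 1.26], [-2.2, 2.34], [-1.47, 1.5], [-3.14, 3.14]. Speed limits (rad/s): [2.57, 2.57, 3.14, 3.14, 3.14, 3.14].

INTERFACE

Orientations are given as a unit quaternion [w, x, y, z].
In Python, from workcell import monitor, eyes, ticket gives the robot as it stands.
- The arm moves only by the tool send_rows, never from a script. Its argument "targets" is a list of rows, each a list of 5 numbers: the shift along the world's x, y, z in m, then the turn about the world's z in degrees, then the closure in counts, from 0 (fully open) to 255 (shut). A call has 1 to 12 rows; each row shifts and turns the commanded pose from where the row before left it; what a row does not reach is not made up. A row lasts 1/10 s, in which the tool goes at most 50 mm and 8.59 degrees, less where a joint would pass 70% of its speed; a pose out of reach is approached as far as the arm can. A call is refused whole if a number of a shift passes 0.05 or a number of a turn 8.59, either way. A call with a gripper value outside its range is refused whole. The fingers move at their own pace and stop on an object; "newtons" is the grip in N (left out, the last holds). Time passes only in rows, so rows that do not move let the fingers close. It gives the time, the measured TCP pose, the force and the opening at its end, in the units of the state.
- monitor.get_state(): the state, without advancing time (a new reading comes with each control period).
- eyes.read_camera(name): name is "scene" or "top" or "wrist"; returns a dict with "img" (400x640x3 uint8, red, green, blue), "z_map" (400x640 float32, m along the optical axis (not along the pixel's ray), 0 where there is no reading), "camera_matrix" (3x3 intrinsics, pixels), "pose" (4x4, takes a point from camera to world coordinates); the wrist camera has in their place "T_tool_cam" (4x4, takes a point from camera to tool coordinates, whose origin is the TCP and whose axes are the tool frame's). Camera axes: x right, y down, z forward; pixel columns grow to the right and rows downward; lengths in m; the calibration is good to about 2 mm. A picture is of the moment at which its call begins: read the wrist's pose just before it.
- ticket.hand_in(): hands the job in, once; it reports no verdict.
Trained networks look in the newest picture that a camera, given by its name, has taken for a name from the list of things; names that differ only in an ending like _2 or _b are one class to them, and where a whole thing is asked for, a point or a joint stands for the part that bears it (a point fixed in the world has none). Each returns a list of dicts, best first, with "conf" (0 to 1); they miss things now and then, are a little off and sometimes report something else, mostly with a low value. They report only what shows in the picture. A call takes as long as a camera call. They do not tell look-alikes from the thing itself.
- eyes.spot_in(name, camera): "xyz" ([x, y, z] in m, in world coordinates, good to about 4 mm: the middle of the surface that is visible of it).
- eyes.tip_of(name, camera): "xyz" ([x, y, z] in m, in world coordinates, good to about 4 mm: a listed point, or the origin of a listed thing).
The state is a dict: "clock": time; "joint_pos": joint angles; "qvel": joint speeds; "tau": joint torques, N m; "tcp_pos": TCP position; "orientation": TCP orientation; "wrist_force": force on the tool from outside, world axes, zero at the start; "ft_torque": the same for the moment, N m; "finger_gap": finger opening in m.
Only numpy, scipy, OpenCV 4.12 (cv2) and the standard library are available. Lean on these libraries where they do the work, as an engineer would, in place of code of your own. Each camera call takes 0.05 s, during which the arm holds its last target.

TASK

Lift the slotted aluminium target holder out of the wooden rack and hang it by its slot on the headed pin of the stand, target face towards the pin's head: slide it sideways so the pin runs in behind its head to the closed end of the slot, then lower it gently until the pin is fully home in the top of the slot, and only then let go, so that it hangs upright on its own. The pin block may sit anywhere along its crossbar, so feel for the pin and never press hard on the stand (stay well under 30 N) or shove on so that the holder twists askew in the grip, and leave the bowl, the carton and the ear defenders alone.

Things in the scene. Friction and masses are not known exactly. Their poses are not given: they have to be found in the camera images.
- holder_centre (a point): centre of the target holder: upright aluminium plate 10 mm thick (x), 180 mm tall (z up), about 0.4 kg. Front, with paper target, faces -x (roughly away from the robot). Main body y -50 to +53 mm, from 90 mm below to 40 mm above this point; above that a tab, y -30 to +30, up to 90 mm above. Hung home, this point is 147 mm above the table; hung on the entry leg's ceiling only, 161 mm
- holder_tab (a point): middle of the holder's top tab (60 mm wide in y, 50 mm high, 10 mm thick in x), 25 mm below its top edge: grip here or above, by the thickness, from above. Fingertips reaching at most 35 mm below the top edge stay clear above the stand when the holder is hung. Axes as holder_centre
- holder_slot (a point): middle of the flat top of the slot's pocket, 22 mm above holder_centre, axes as there; in the end the pin touches here. The slot is cut through the thickness, two legs: entry leg from the open mouth at the +y edge (y = +53 mm) to a closed end at y = -5.5, its floor 30 mm and ceiling 14 mm below this point; at its closed end the pocket, y -5.5 to +5.5, rises to this point
- stand: stand fixed to the table, origin at table height under the hanging place; z up, x to its rear (roughly towards the robot). Dark foot 120 x 110 x 10 mm, post and crossbar (along y) at the rear. A grey pin block (34 mm wide, top at height 181, front face at x = +19 mm) is clamped firmly on the crossbar anywhere from y = -30 to +30 mm, a different place each time, not reported: feel or look for it
- pin_range (a point): point of the stand at the middle of where the pin may be (stand y = 0), height 165 mm = the pin's axis; axes as the stand. The brass pin is level along x, 8 mm across, free from x = -16 to +19 mm; in front of it a round head 24 mm across, x = -21 to -16, that does not pass the slot. Slide the holder to +y, at x = 0 and axes parallel to the stand's; slot end meets pin 1.5 mm past the pin's axis
- rack: wooden rack fixed to the table, 75 x 125 mm, 40 mm high; origin at the centre of its underside. The holder stands in its pocket (13 mm wide in x, 113 mm long in y, 30 mm deep) with its bottom edge 10 mm above the table; lift it straight up by at least 35 mm
- bowl: white bowl, bystander, 110 mm across, 50 mm high, origin at the centre of its underside
- carton: cardboard carton, bystander, 70 x 50 x 40 mm, origin at the centre of its underside
- earmuffs: red ear defenders, bystander, two cups 76 mm across and 34 mm high, 110 mm apart, joined by a black band; origin between the cups at table height
- stand_bar (a point): middle of the stand's crossbar (24 mm in x, 110 mm in y, 20 mm high), 62 mm behind (+x of) the stand's origin and 155 mm above the table; axes as the stand. It ends up behind the holder's back face
Not all that is in view belongs to the job. There is more than one size of the part that bears holder_centre; the job needs the smallest.

How it is judged:
By the outcome, as a careful person would: the job done as asked, in the order asked, and still so for the second after the job is handed in, with the robot touching nothing.
It also fails if it takes over 58 s, if anything falls off the work surface, if the arm or the gripper's body presses on something with over 40 N, if the wrist force passes 120 N, or if a joint passes its speed limit or range.

## Working session

There is one attempt and no reset: what is moved stays moved. The work goes in short steps, Python scripts to look and compute and a tool call to move; the robot and the scene stay as the last step left them, time stands still between calls to the robot, and variables do not carry over. Pictures are saved under pics/ and viewed, and the job is handed in when it is done.

Besides the shell and the picture viewer there is one more tool, called as name(argument=value, ...) on one line, values as JSON. send_rows: Moves the arm, as the interface text tells. Its arguments: {"type":"object","properties":{"targets":{"type":"array"},"newtons":{"type":"number"}},"required":["targets"]}

```bash
mkdir -p pics; ls; python3 - <<'E'
from workcell import monitor, eyes, ticket
import cv2, numpy as np
print(monitor.get_state())
for c in ["scene","top"]:
    d=eyes.read_camera(c)
    cv2.imwrite(f"pics/{c}0.png",d["img"][:,:,::-1])
    np.savez(f"/tmp/{c}0.npz",**d)
    print(c,d["camera_matrix"].round(1).tolist(),d["pose"].round(3).tolist())
    for n in ["holder_centre","holder_tab","holder_slot","stand","pin_range","rack","bowl","carton","earmuffs","stand_bar"]:
        print(n,[(np.round(r["xyz"],3).tolist(),round(r["conf"],2)) for r in eyes.tip_of(n,c)][:5])
print(monitor.get_state()["clock"])
E
```

```text
pics
{'clock': 0.0, 'joint_pos': array([9.85397375e-01, 3.13981407e-01, 4.49773657e-02, 1.30359373e+00,
       2.25861280e-05, 1.43121315e+00]), 'qvel': array([ 0.0006696 , -0.00113875, -0.00066845, -0.00065746, -0.00073573,
       -0.00080913]), 'tau': array([ 1.39495507e-03, -4.80631757e+01,  2.98531348e+01,  1.96523534e-02,
       -6.19663433e-05,  8.21522349e-06]), 'tcp_pos': array([0.24764687, 0.51837436, 0.23041901]), 'orientation': array([ 3.59370582e-04,  8.45929347e-01,  5.33294223e-01, -8.26004155e-04]), 'wrist_force': array([-0.08608598, -0.31966098,  0.13609208]), 'ft_torque': array([-0.07969992, -0.00373896,  0.00907934]), 'finger_gap': 0.08509639794899827}
scene [[395.1, 0.0, 320.2], [0.0, 395.1, 207.5], [0.0, 0.0, 1.0]] [[0.863, 0.326, -0.387, 0.978], [0.505, -0.542, 0.672, -0.634], [0.009, -0.775, -0.632, 0.812], [0.0, 0.0, 0.0, 1.0]]
holder_centre [([0.661, 0.14, 0.117], 0.95), ([0.503, 0.18, 0.104], 0.85), ([0.352, 0.21, 0.12], 0.73), ([0.608, 0.437, 0.002], 0.24), ([0.451, -0.208, 0.151], 0.23)]
holder_tab [([0.357, 0.206, 0.202], 0.9), ([0.66, 0.143, 0.206], 0.87)
[... 638 characters left out ...]
.0, 0.0, 1.0]]
holder_centre [([0.356, 0.212, 0.115], 0.74), ([0.45, -0.208, 0.158], 0.71), ([0.662, 0.142, 0.115], 0.7), ([0.505, 0.179, 0.103], 0.67)]
holder_tab [([0.358, 0.207, 0.203], 0.92), ([0.661, 0.145, 0.201], 0.84), ([0.5, 0.179, 0.163], 0.7)]
holder_slot [([0.665, 0.14, 0.148], 0.72), ([0.353, 0.21, 0.15], 0.69), ([0.501, 0.177, 0.122], 0.49), ([0.43, 0.012, 0.002], 0.43)]
stand [([0.511, -0.204, -0.006], 0.76)]
pin_range [([0.511, -0.205, 0.16], 0.66)]
rack [([0.499, 0.179, -0.001], 0.61)]
bowl [([0.73, -0.009, -0.002], 0.77)]
carton [([0.429, 0.013, 0.0], 0.82), ([0.498, 0.181, 0.165], 0.39)]
earmuffs [([0.607, 0.436, 0.002], 0.69)]
stand_bar [([0.445, -0.208, 0.156], 0.9)]
1.1
```

View pics/scene0.png

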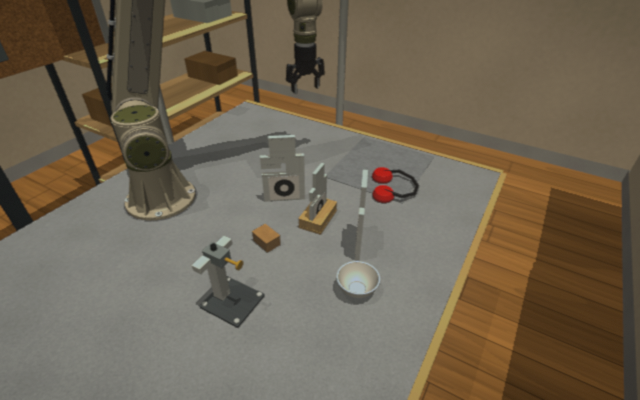

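View pics/top0.png

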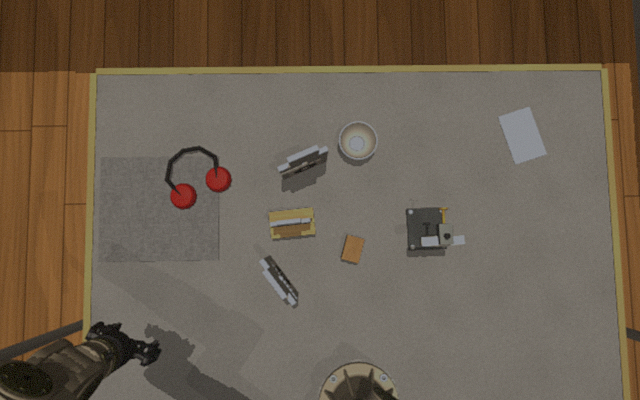

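```bash
cat > h.py <<'E'
import numpy as np, cv2
def cloud(d,pose=None):
    K=d["camera_matrix"];z=d["z_map"];P=d["pose"] if pose is None else pose
    v,u=np.mgrid[:z.shape[0],:z.shape[1]]
    p=np.stack([(u-K[0,2])/K[0,0]*z,(v-K[1,2])/K[1,1]*z,z],-1)
    w=p@P[:3,:3].T+P[:3,3]; w[z==0]=np.nan
    return w
def rect(pts):
    c,s,a=cv2.minAreaRect((pts*1000).astype(np.float32)); return np.round(c,1),np.round(s,1),round(a,2)
E
python3 - <<'E'
from h import *
for c in ["top","scene"]:
    d=np.load(f"/tmp/{c}0.npz"); w=cloud(d); X,Y,Z=w[...,0],w[...,1],w[...,2]
    def sel(n,x0,x1,y0,y1,z0,z1):
        m=(X>x0)&(X<x1)&(Y>y0)&(Y<y1)&(Z>z0)&(Z<z1); p=w[m]
        if len(p)<5: print(n,len(p)); return
        q=p[:,:2]-p[:,:2].mean(0); e,V=np.linalg.eigh(q.T@q); a=np.degrees(np.arctan2(V[1,1],V[0,1]))
        print(c,n,len(p),"mean",p.mean(0).round(4),"pca",a.round(2),rect(p[:,:2]), 'z',np.percentile(p[:,2],[2,50,98]).round(3))
    sel("table",.3,.8,-.4,-.3,-.05,.05)
    sel("foot",.4,.6,-.3,-.1,.006,.02)
    sel("bar",.4,.56,-.3,-.1,.145,.172)
    sel("block",.4,.56,-.3,-.1,.176,.19)
    sel("barblock",.4,.56,-.3,-.1,.13,.2)
    sel("pinhd",.48,.56,-.3,-.1,.14,.172)
    sel("rack",.4,.6,.1,.26,.035,.043)
    sel("tab",.4,.6,.1,.26,.15,.20)
    sel("body",.4,.6,.1,.26,.06,.2)
    sel("tabtop",.4,.6,.1,.26,.182,.20)
    sel("shoulder",.4,.6,.1,.26,.13,.145)
d=np.load("/tmp/top0.npz")["img"][:,:,::-1]
a=cv2.resize(d[180:260,240:340],None,fx=6,fy=6,interpolation=cv2.INTER_CUBIC)
b=cv2.resize(d[190:270,390:490],None,fx=6,fy=6,interpolation=cv2.INTER_CUBIC)
cv2.imwrite("pics/c_top_rack.png",a);cv2.imwrite("pics/c_top_stand.png",b)
d=np.load("/tmp/scene0.npz")["img"][:,:,::-1]
cv2.imwrite("pics/c_sc.png",cv2.resize(d[120:330,180:400],None,fx=3.4,fy=2.8,interpolation=cv2.INTER_CUBIC))
E
```

```text
top table 5795 mean [ 0.5468 -0.3504  0.001 ] pca -179.83 (array([ 550., -350.]), array([500. ,  99.9]), 0.0) z [-0.004  0.001  0.006]
top foot 1171 mean [ 0.4886 -0.1944  0.0108] pca 161.72 (array([ 499.1, -201. ]), array([195.3, 196.5]), 1.73) z [0.006 0.011 0.016]
top bar 396 mean [ 0.4573 -0.2024  0.1653] pca 93.71 (array([ 481.9, -204.3]), array([ 95.4, 110.2]), 4.23) z [0.149 0.166 0.171]
top block 272 mean [ 0.468  -0.2097  0.1816] pca -179.05 (array([ 485.8, -209.2]), array([90.6, 35.9]), 3.75) z [0.177 0.182 0.186]
top barblock 726 mean [ 0.463  -0.2054  0.1726] pca 103.55 (array([ 483. , -204.2]), array([ 97.5, 110.2]), 4.23) z [0.15  0.169 0.193]
top pinhd 56 mean [ 0.5071 -0.206   0.167 ] pca 164.06 (array([ 504.6, -204.5]), array([18.1, 47.7]), 83.6) z [0.152 0.168 0.172]
top rack 819 mean [0.5017 0.1766 0.0398] pca 98.28 (array([473.2, 176.1]), array([132.2, 128.7]), 5.36) z [0.036 0.04  0.043]
top tab 144 mean [0.4821 0.1904 0.1835] pca 142.73 (array([464. , 209.5]), array([ 44.9, 148.2]), 49.25) z [0.155 0.189 0.194]
top body 264 mean [0.4815 0.1882 0.1552] pca 137.25
[... 1093 characters left out ...]
), array([35.3, 51.4]), 83.36) z [0.152 0.165 0.171]
scene rack 436 mean [0.5122 0.1659 0.039 ] pca 89.61 (array([474.5, 177.6]), array([135.7, 137.2]), 5.53) z [0.036 0.039 0.043]
scene tab 213 mean [0.4894 0.1844 0.172 ] pca 142.13 (array([466.2, 208.7]), array([ 49.1, 147.5]), 51.47) z [0.151 0.171 0.191]
scene body 772 mean [0.4855 0.1842 0.1239] pca 138.41 (array([476.2, 203.1]), array([ 71.5, 166.8]), 44.98) z [0.063 0.125 0.19 ]
scene tabtop 65 mean [0.5049 0.1753 0.1879] pca 95.41 (array([503.5, 177.3]), array([12.5, 59.8]), 5.35) z [0.183 0.188 0.191]
scene shoulder 107 mean [0.4863 0.1787 0.1372] pca 135.21 (array([477.1, 201.2]), array([ 70.2, 156.3]), 45.02) z [0.13  0.138 0.144]
```

View pics/c_sc.png

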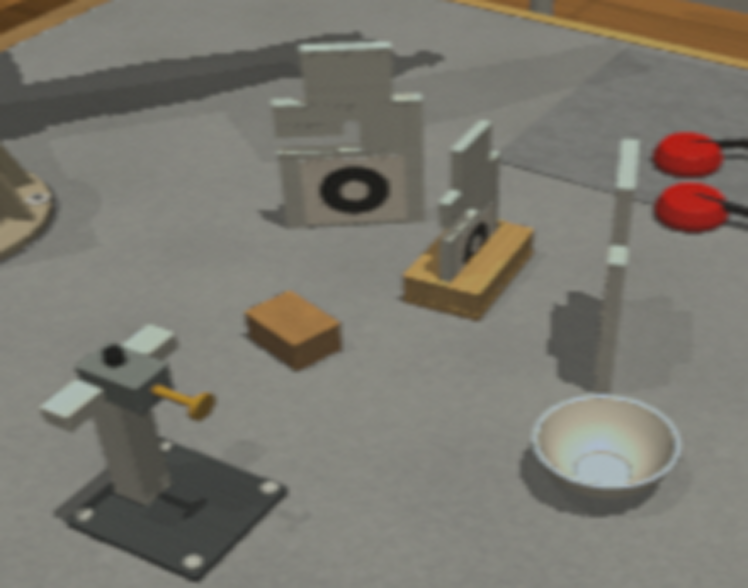

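View pics/c_top_stand.png

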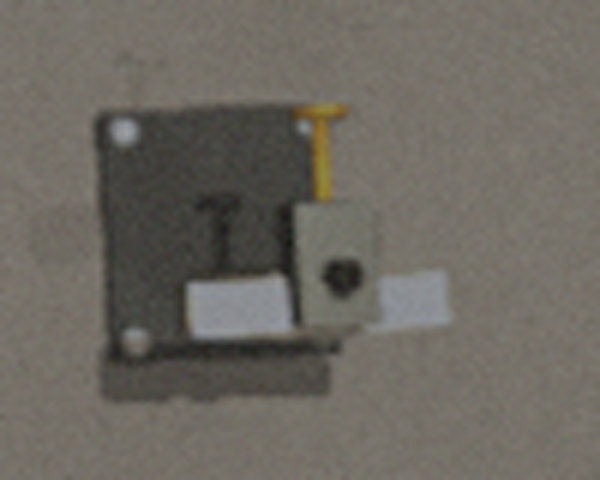

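View pics/c_top_rack.png

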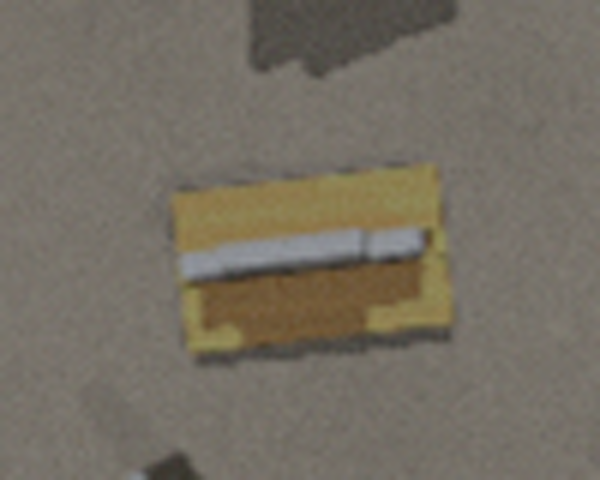

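Candidates for the holder, all lookalikes. In the scene picture they are the plate left at (284,170), the rack plate at (318,195) and the plate at right (362,215).
- The rack plate has its top at 0.190 m with the bottom edge at 10 mm, so it is 180 mm tall. Its tab is 59 mm wide, and it stands in the rack.
- The other two have their tabs at 0.20 m while standing on the table, so they are larger.

The crop confirms the rack one. Its target faces away from the robot and its slot mouth is towards world -y. The pin block sits at stand +y (world -y) of the crossbar middle.

send_rows(targets=[[0.021, -0.028, 0.03, -4.9, 0], [0.021, -0.028, 0.03, -4.9, 0], [0.021, -0.028, 0.02, -4.9, 0], [0.021, -0.028, 0, -4.9, 0], [0.021, -0.028, 0, -4.9, 0], [0.021, -0.028, 0, -4.9, 0], [0.021, -0.028, 0, -4.9, 0], [0.021, -0.028, 0, -4.9, 0], [0.021, -0.028, 0, -4.9, 0], [0.021, -0.028, 0, -4.9, 0], [0.021, -0.028, 0, -4.9, 0], [0.021, -0.028, 0, -4.9, 0]], newtons=50)

```text
clock: 2.3
tcp_pos: [0.5007, 0.1816, 0.3115]
orientation: [-0.0, 0.999, 0.048, 0.0]
wrist_force: [-0.6, -0.5, -0.0]
finger_gap: 0.0851
```

send_rows(targets=[[0, 0, 0, 0, 0], [0, 0, 0, 0, 0]])

```text
clock: 2.5
tcp_pos: [0.5002, 0.1822, 0.3111]
orientation: [-0.0, 0.999, 0.049, -0.0]
wrist_force: [-0.5, -0.0, -0.4]
finger_gap: 0.0854
```

```bash
cat >> h.py <<'E'
from scipy.spatial.transform import Rotation as R
def tool(s):
    T=np.eye(4);q=s["orientation"];T[:3,:3]=R.from_quat([q[1],q[2],q[3],q[0]]).as_matrix();T[:3,3]=s["tcp_pos"];return T
def yaw(s): return np.degrees(np.arctan2(tool(s)[1,0],tool(s)[0,0]))
def wrist(name):
    from workcell import monitor,eyes
    s=monitor.get_state(); d=eyes.read_camera("wrist"); d["pose"]=tool(s)@d["T_tool_cam"]
    np.savez(f"/tmp/{name}.npz",**d); cv2.imwrite(f"pics/{name}.png",d["img"][:,:,::-1]); return s,d
def pick(w,x0,x1,y0,y1,z0,z1):
    X,Y,Z=w[...,0],w[...,1],w[...,2]
    return (X>x0)&(X<x1)&(Y>y0)&(Y<y1)&(Z>z0)&(Z<z1)
def rep(n,w,*b):
    p=w[pick(w,*b)]
    if len(p)<5: print(n,len(p)); return
    q=p[:,:2]-p[:,:2].mean(0); e,V=np.linalg.eigh(q.T@q); a=np.degrees(np.arctan2(V[1,1],V[0,1]))%180
    print(n,len(p),"mean",p.mean(0).round(4),"pca",a.round(2),rect(p[:,:2]),'z',np.percentile(p[:,2],[2,50,98]).round(3))
E
python3 - <<'E'
from h import *
s,d=wrist("w1"); print(s["clock"],s["tcp_pos"].round(4),yaw(s).round(2),s["finger_gap"],d["T_tool_cam"].round(3).tolist(),d["camera_matrix"].round(1).tolist())
w=cloud(d)
rep("tabtop",w,.45,.55,.1,.26,.18,.20)
rep("shoulder",w,.45,.55,.1,.26,.13,.145)
rep("rack",w,.4,.6,.1,.26,.035,.043)
E
```

```text
2.5 [0.5002 0.1822 0.3111] 5.59 0.08543845787366759 [[1.0, -0.001, 0.0, 0.0], [0.001, 0.962, 0.273, -0.07], [-0.001, -0.273, 0.962, -0.143], [0.0, 0.0, 0.0, 1.0]] [[286.9, 0.0, 323.3], [0.0, 286.9, 199.3], [0.0, 0.0, 1.0]]
tabtop 634 mean [0.5015 0.1813 0.1904] pca 95.3 (array([502. , 179.7]), array([ 9.4, 60.4]), 5.45) z [0.188 0.191 0.192]
shoulder 223 mean [0.4988 0.21   0.1404] pca 95.62 (array([501.8, 178.2]), array([  9.9, 103.2]), 5.41) z [0.132 0.141 0.143]
rack 3554 mean [0.5013 0.1831 0.0406] pca 98.18 (array([472.7, 187.1]), array([132.1, 145.3]), 5.51) z [0.039 0.041 0.042]
```

View pics/w1.png

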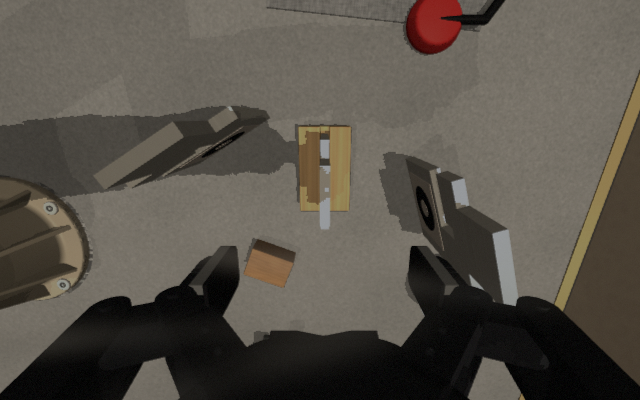

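The wrist picture shows the rack plate between the open fingers at (325,170), clear of both larger plates at (180,150) and (460,230). The tab measures 60 x 9.4 mm with its top at 0.190. Its yaw of 5.4° matches the tool. Now descending.

send_rows(targets=[[0.002, -0.002, -0.023, -0.1, 0], [0, 0, -0.025, -0.1, 0], [0, 0, -0.025, 0, 0], [0, 0, -0.025, 0, 0], [0, 0, -0.025, 0, 0], [0, 0, -0.02, 0, 0], [0, 0, -0.008, 0, 0], [0, 0, 0, 0, 0]], newtons=60)

```text
clock: 3.35
tcp_pos: [0.5006, 0.1816, 0.1595]
orientation: [0.0, 0.999, 0.049, -0.001]
wrist_force: [0.3, -0.4, -0.3]
finger_gap: 0.0856
```

send_rows(targets=[[0, 0, 0, 0, 60], [0, 0, 0, 0, 120], [0, 0, 0, 0, 180], [0, 0, 0, 0, 230], [0, 0, 0, 0, 255], [0, 0, 0, 0, 255], [0, 0, 0, 0, 255]])

```text
clock: 4.05
tcp_pos: [0.5024, 0.1809, 0.1608]
orientation: [-0.0, 0.999, 0.048, 0.001]
wrist_force: [-0.1, 0.3, 2.4]
finger_gap: 0.0092
```

send_rows(targets=[[0, 0, 0, 0, 255], [0, 0, 0, 0, 255]])

```text
clock: 4.25
tcp_pos: [0.5024, 0.1809, 0.1608]
orientation: [-0.0, 0.999, 0.048, 0.001]
wrist_force: [0.6, 0.1, 4.7]
finger_gap: 0.009
```

Gripped, gap about 9 to 10 mm. Next I lift straight up and travel to a look-out short of the stand.

send_rows(targets=[[0, 0, 0.005, 0, 255], [0, 0, 0.015, 0, 255], [0, 0, 0.02, 0, 255], [0, 0, 0.025, 0, 255], [0, 0, 0.025, 0, 255], [0, 0, 0.02, 0, 255], [0, 0, 0.005, 0, 255], [0, 0, 0, 0, 255]])

```text
clock: 5.05
tcp_pos: [0.5019, 0.1808, 0.2751]
orientation: [0.0, 0.999, 0.048, -0.0]
wrist_force: [-0.4, -0.4, -3.8]
finger_gap: 0.0091
```

send_rows(targets=[[0, -0.01, 0, 0, 255], [0.001, -0.02, 0, 0, 255], [0.001, -0.03, 0, 0, 255], [0.001, -0.03, 0, 0, 255], [0.001, -0.03, 0, 0, 255], [0.001, -0.03, 0, 0, 255], [0.001, -0.03, 0, 0, 255], [0.001, -0.03, 0, 0, 255], [0, -0.03, 0, 0, 255], [0, -0.02, 0, 0, 255], [0, -0.01, 0, 0, 255], [0, 0, 0, 0, 255]])

```text
clock: 6.25
tcp_pos: [0.5082, -0.0903, 0.2741]
orientation: [-0.0, 0.999, 0.046, -0.001]
wrist_force: [-0.1, 0.9, -3.7]
finger_gap: 0.009
```

```bash
python3 - <<'E'
from h import *
from workcell import eyes,monitor
s,d=wrist("w2"); print(s["clock"],s["tcp_pos"].round(4),yaw(s).round(2),s["finger_gap"],s["wrist_force"].round(2),s["ft_torque"].round(3))
for n in ["pin_range","stand","stand_bar","holder_centre","holder_tab","holder_slot"]:
    print(n,[(np.round(r["xyz"],4).tolist(),round(r["conf"],2)) for r in eyes.tip_of(n,"wrist")][:3])
d=eyes.read_camera("top"); np.savez("/tmp/top1.npz",**d)
cv2.imwrite("pics/top1.png",cv2.resize(d["img"][150:290,300:500,::-1],None,fx=4,fy=4,interpolation=cv2.INTER_CUBIC))
d=eyes.read_camera("scene"); np.savez("/tmp/scene1.npz",**d)
cv2.imwrite("pics/scene1.png",cv2.resize(d["img"][120:340,180:400,::-1],None,fx=2.7,fy=2.7,interpolation=cv2.INTER_CUBIC))
E
```

```text
6.25 [ 0.5082 -0.0903  0.2741] 5.32 0.008962671072160764 [-0.11  0.88 -3.7 ] [ 0.118 -0.016 -0.014]
pin_range []
stand [([0.5096, -0.2031, 0.0006], 0.88)]
stand_bar []
holder_centre []
holder_tab [([0.5103, -0.0908, 0.2756], 0.81)]
holder_slot []
```

View pics/w2.png

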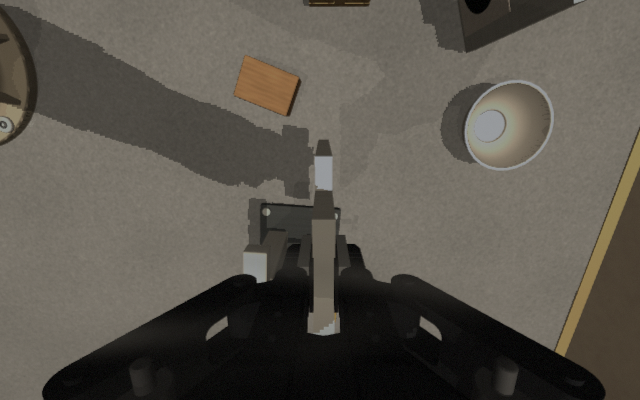

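View pics/scene1.png

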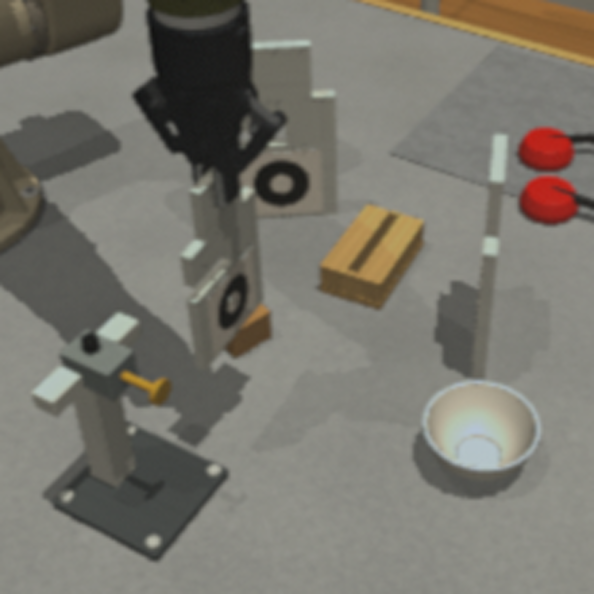

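View pics/top1.png

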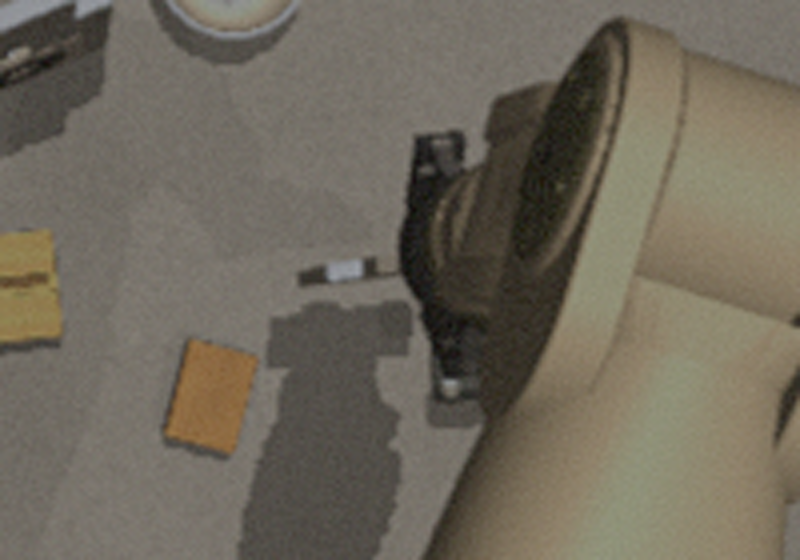

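```bash
cat >> h.py <<'E'
def onplane(d,uv,z):
    K=d["camera_matrix"];P=d["pose"];uv=np.asarray(uv,float)
    r=np.stack([(uv[:,0]-K[0,2])/K[0,0],(uv[:,1]-K[1,2])/K[1,1],np.ones(len(uv))],-1)@P[:3,:3].T
    return P[:3,3]+r*((z-P[2,3])/r[:,2])[:,None]
E
python3 - <<'E'
from h import *
for f in ["top0","scene0","scene1"]:
    d=dict(np.load(f"/tmp/{f}.npz")); w=cloud(d); hsv=cv2.cvtColor(d["img"],cv2.COLOR_RGB2HSV).astype(int)
    H,S,V=hsv[...,0],hsv[...,1],hsv[...,2]
    ar=pick(w,.40,.58,-.30,-.10,-.02,.2)
    def go(n,m,z):
        v,u=np.nonzero(m); 
        if len(u)<5: print(f,n,len(u)); return
        p=onplane(d,np.stack([u,v],-1),z)[:,:2]
        q=p-p.mean(0); e,X=np.linalg.eigh(q.T@q)
        print(f,n,len(p),"mean",p.mean(0).round(4),"pca",round(np.degrees(np.arctan2(X[1,1],X[0,1]))%180,2),rect(p))
    Z=w[...,2]
    brass=ar&(H>12)&(H<28)&(S>120)&(Z>.12)
    go("brass",brass,.165)
    # pin only (between head and block)
    bar=ar&(V>120)&(S<40)&(Z>.155)&(Z<.173)
    n,l,st,_=cv2.connectedComponentsWithStats(bar.astype(np.uint8)); k=[i for i in range(1,n) if st[i,4]>40]
    go("bar",np.isin(l,k) if k else bar,.165)
    blk=ar&(Z>.174)&(Z<.187)
    n,l,st,_=cv2.connectedComponentsWithStats(blk.astype(np.uint8)); k=1+np.argmax(st[1:,4])
    go("blk",l==k,.181)
    ft=ar&(Z<.03)&(V<75)
    n,l,st,_=cv2.connectedComponentsWithStats(ft.astype(np.uint8)); k=1+np.argmax(st[1:,4])
    go("foot",l==k,.01)
    go("foot z>6mm",ar&(Z>.006)&(Z<.016),.01)
    # bar edges in left/right
    im=d["img"][:,:,::-1].copy()
    for m,c in((brass,(0,0,255)),(bar,(0,255,0)),(l==k,(255,0,0))): im[m]=c
    v,u=np.nonzero(ar); 
    cv2.imwrite(f"pics/seg_{f}.png",cv2.resize(im[v.min():v.max(),u.min():u.max()],None,fx=4,fy=4,interpolation=cv2.INTER_NEAREST))
E
```

```text
top0 brass 48 mean [ 0.5134 -0.2108] pca 1.7 (array([ 511.7, -210.6]), array([17.8, 35.3]), 89.22)
top0 bar 265 mean [ 0.4481 -0.2062] pca 91.61 (array([ 448.8, -207.9]), array([ 23.3, 108.7]), 1.31)
top0 blk 269 mean [ 0.4669 -0.2096] pca 0.72 (array([ 465.3, -210. ]), array([35.2, 51.8]), 89.18)
top0 foot 1030 mean [ 0.4855 -0.196 ] pca 160.27 (array([ 477.9, -205.8]), array([120.7, 109.4]), 2.22)
top0 foot z>6mm 1137 mean [ 0.4878 -0.1945] pca 159.2 (array([ 487.5, -200.2]), array([169.8, 198.1]), 0.79)
scene0 brass 81 mean [ 0.5174 -0.2101] pca 178.82 (array([ 513.9, -212.9]), array([44.1, 22.1]), 11.86)
scene0 bar 218 mean [ 0.4517 -0.2149] pca 91.16 (array([ 451.6, -209.7]), array([ 23.2, 110.8]), 0.94)
scene0 blk 254 mean [ 0.4728 -0.2154] pca 8.93 (array([ 470.8, -214.1]), array([55.7, 36.8]), 1.43)
scene0 foot 1422 mean [ 0.4918 -0.2148] pca 43.83 (array([ 483.1, -210.9]), array([124.1, 109.3]), 1.77)
scene0 foot z>6mm 1503 mean [ 0.4914 -0.2124] pca 51.33 (array([ 484.3, -208.7]), array([121. , 110.8]), 1.29)
scene1 brass 93 mean [ 0.518  -0.2095] pca 0.73 (array([ 514.5, -206.3]), array([22.8, 47.1]), 80.71)
scene1 bar 226 mean [ 0.452  -0.2153] pca 91.02 (array([ 452. , -209.7]), array([ 24.2, 110.8]), 1.4)
scene1 blk 263 mean [ 0.4731 -0.2157] pca 6.17 (array([ 470.9, -214.5]), array([56. , 37.5]), 1.43)
scene1 foot 968 mean [ 0.4971 -0.207 ] pca 45.43 (array([ 484.5, -211.5]), array([121.3, 107.6]), 0.77)
scene1 foot z>6mm 1523 mean [ 0.4915 -0.2126] pca 50.87 (array([ 484.4, -208.6]), array([121. , 111.4]), 0.96)
```

```bash
python3 - <<'E'
from h import *
for f in ["scene1","top1"]:
    d=dict(np.load(f"/tmp/{f}.npz")); w=cloud(d)
    rep(f+" all",w,.48,.54,-.16,-.02,.11,.24)
    rep(f+" shoulder",w,.48,.54,-.16,-.02,.246,.262)
    p=w[pick(w,.49,.53,-.16,-.02,.10,.35)]; print(np.percentile(p[:,2],[0.5,2,98]) if len(p) else 0)
    h,e=np.histogram(p[:,2],np.arange(.1,.32,.01)); print(h)
d=dict(np.load("/tmp/w2.npz")); w=cloud(d)
rep("w tab",w,.48,.54,-.14,-.05,.298,.309)
rep("w sh",w,.48,.54,-.16,-.02,.244,.262)
im=d["img"][150:340,240:400,::-1]; cv2.imwrite("pics/w2c.png",cv2.resize(im,None,fx=3,fy=3))
E
```

```text
scene1 all 1030 mean [ 0.5158 -0.099   0.1833] pca 93.9 (array([512. , -92.5]), array([ 13.5, 106.5]), 5.11) z [0.126 0.185 0.237]
scene1 shoulder 181 mean [ 0.5149 -0.1001  0.2534] pca 94.03 (array([511.6, -91.9]), array([ 11.3, 107.3]), 5.95) z [0.246 0.253 0.262]
[0.12459995 0.1284775  0.34364234]
[  0   0  44  81  86  83  86  89  90 100 147  44  91  89 107 124  64  44
  62  69 110]
top1 all 42 mean [ 0.5037 -0.0512  0.1859] pca 88.96 (array([502.5, -67.8]), array([56.2,  9.3]), 85.76) z [0.131 0.19  0.238]
top1 shoulder 42 mean [ 0.5054 -0.0513  0.2553] pca 92.97 (array([505.5, -56.7]), array([32.3,  9.3]), 89.77) z [0.251 0.255 0.259]
[0.13040827 0.13226821 0.30643067]
[ 0  0  1  5  1  4  3  4  3  4  6  3  5  3  3 41  4  6  5  3 26]
w tab 3193 mean [ 0.508  -0.0863  0.3037] pca 95.36 (array([510.7, -89.3]), array([33.9, 57.6]), 26.02) z [0.299 0.304 0.308]
w sh 696 mean [ 0.5047 -0.0517  0.254 ] pca 94.43 (array([504.7, -51.8]), array([10. , 20.7]), 5.46) z [0.246 0.254 0.26 ]
```

send_rows(targets=[[0.001, -0.01, 0, -1.3, 255], [0.0015, -0.015, 0, -1.3, 255], [0.001, -0.01, -0.008, -1.3, 255], [0, -0.005, -0.015, 0, 255], [0, 0, -0.015, 0, 255], [0, 0, -0.01, 0, 255], [0, 0, 0, 0, 255]])

```text
clock: 7.4
tcp_pos: [0.5113, -0.1295, 0.2253]
orientation: [-0.001, 1.0, 0.013, -0.002]
wrist_force: [-0.0, 0.0, -4.6]
finger_gap: 0.0089
```

```bash
python3 - <<'E'
from h import *
from workcell import eyes
s,d=wrist("w3"); print(s["clock"],s["tcp_pos"].round(4),yaw(s).round(2),s["finger_gap"],s["wrist_force"].round(2),s["ft_torque"].round(3))
d=eyes.read_camera("scene"); np.savez("/tmp/scene2.npz",**d); w=cloud(d)
rep("body",w,.48,.54,-.185,-.06,.085,.20)
cv2.imwrite("pics/scene2.png",cv2.resize(d["img"][200:340,180:300,::-1],None,fx=4.2,fy=4.2,interpolation=cv2.INTER_CUBIC))
E
```

```text
7.4 [ 0.5113 -0.1295  0.2253] 1.47 0.008888973456980512 [-0.01  0.01 -4.56] [0.022 0.053 0.034]
body 1068 mean [ 0.5181 -0.1374  0.1441] pca 90.37 (array([ 514.7, -132.2]), array([ 13.1, 105.6]), 1.23) z [0.088 0.146 0.198]
```

View pics/scene2.png

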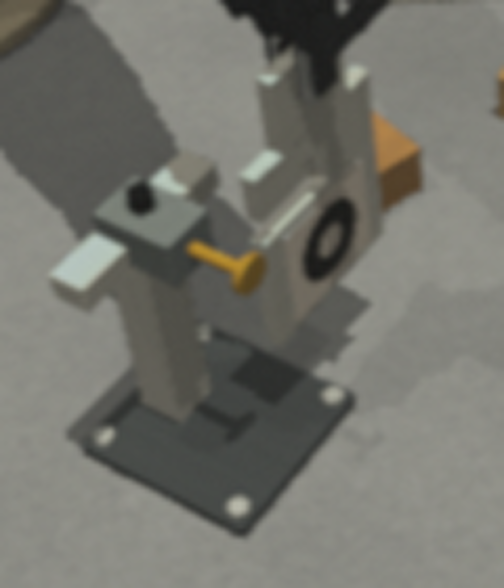

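View pics/w3.png

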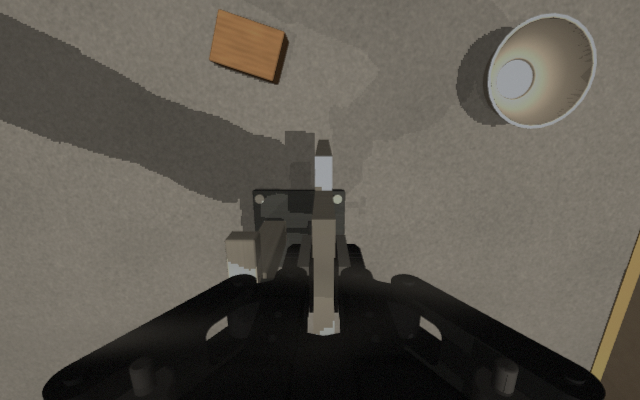

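The scene crop shows the slot mouth, at about (255,235), in line with the pin at (190,245)–(240,265) and behind its head. The heights also agree, with the slot axis at 0.1645 against the pin at 0.165. Next I slide in gently.

send_rows(targets=[[0.0005, -0.008, 0, 0, 255], [0, -0.008, 0, 0, 255], [0, -0.004, 0, 0, 255], [0, -0.003, 0, 0, 255], [0, -0.003, 0, 0, 255], [0, -0.002, 0, 0, 255]])

```text
clock: 8.1
tcp_pos: [0.5129, -0.1575, 0.2273]
orientation: [-0.0, 1.0, 0.013, 0.0]
wrist_force: [0.2, -0.0, -3.6]
finger_gap: 0.0093
```

send_rows(targets=[[0.0005, -0.008, 0, 0, 255], [0, -0.008, 0, 0, 255], [0.0005, -0.008, 0, 0, 255], [0, -0.004, 0, 0, 255], [0, 0, 0, 0, 255]])

```text
clock: 8.6
tcp_pos: [0.514, -0.186, 0.2272]
orientation: [0.0, 1.0, 0.013, 0.0]
wrist_force: [-0.1, -0.1, -2.8]
finger_gap: 0.0092
```

```bash
python3 - <<'E'
from h import *
from workcell import eyes
s,d=wrist("w4"); print(s["clock"],s["tcp_pos"].round(4),yaw(s).round(2),s["finger_gap"],s["wrist_force"].round(2),s["ft_torque"].round(3))
d=eyes.read_camera("scene"); np.savez("/tmp/scene3.npz",**d)
cv2.imwrite("pics/scene3.png",cv2.resize(d["img"][200:320,180:300,::-1],None,fx=4.8,fy=4.8,interpolation=cv2.INTER_CUBIC))
E
```

```text
8.6 [ 0.514  -0.186   0.2272] 1.49 0.009181261547408082 [-0.14 -0.09 -2.83] [ 0.034 -0.025 -0.006]
```

View pics/scene3.png

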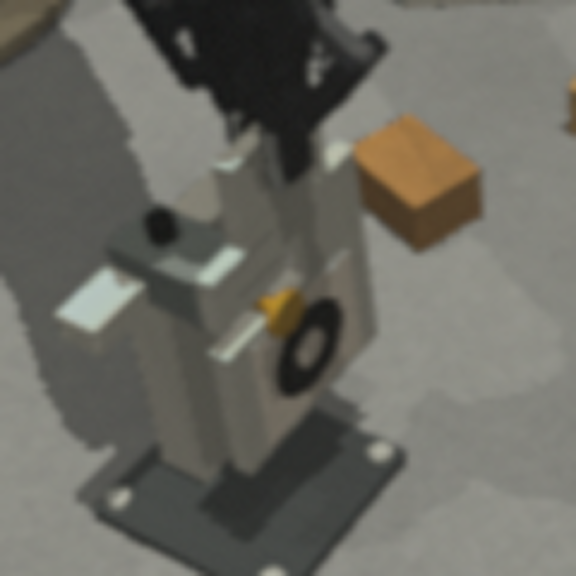

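The pin is in the slot with its head in front of the plate at (280,310), and there is no lateral force. Next I feel for the closed end.

send_rows(targets=[[0, -0.005, 0, 0, 255], [0, -0.005, 0, 0, 255], [0, -0.003, 0, 0, 255], [0, -0.001, 0, 0, 255], [0, 0, 0, 0, 255]])

```text
clock: 9.2
tcp_pos: [0.5139, -0.1994, 0.2273]
orientation: [-0.0, 1.0, 0.013, 0.0]
wrist_force: [-0.0, 0.2, -3.3]
finger_gap: 0.0088
```

send_rows(targets=[[0, -0.001, 0, 0, 255], [0, -0.001, 0, 0, 255], [0, -0.001, 0, 0, 255], [0, 0, 0, 0, 255]])

```text
clock: 9.6
tcp_pos: [0.514, -0.2022, 0.2273]
orientation: [0.0, 1.0, 0.014, 0.0]
wrist_force: [-0.6, 0.1, -3.7]
finger_gap: 0.0093
```

send_rows(targets=[[0, -0.001, 0, 0, 255], [0, -0.001, 0, 0, 255], [0, 0, 0, 0, 255]])

```text
clock: 9.9
tcp_pos: [0.514, -0.2043, 0.2273]
orientation: [0.0, 1.0, 0.014, 0.0]
wrist_force: [0.4, 0.1, -4.8]
finger_gap: 0.0089
```

send_rows(targets=[[0, -0.001, 0, 0, 255], [0, -0.001, 0, 0, 255], [0, 0, 0, 0, 255]])

```text
clock: 10.2
tcp_pos: [0.514, -0.2063, 0.2273]
orientation: [0.0, 1.0, 0.014, 0.0]
wrist_force: [0.3, 0.2, -3.3]
finger_gap: 0.0088
```

send_rows(targets=[[0, -0.001, 0, 0, 255], [0, -0.001, 0, 0, 255], [0, 0, 0, 0, 255]])

```text
clock: 10.5
tcp_pos: [0.514, -0.2083, 0.2273]
orientation: [0.0, 1.0, 0.014, 0.0]
wrist_force: [0.1, 0.1, -4.1]
finger_gap: 0.0092
```

send_rows(targets=[[0, -0.001, 0, 0, 255], [0, 0, 0, 0, 255]])

```text
clock: 10.7
tcp_pos: [0.5139, -0.2091, 0.2273]
orientation: [-0.0, 1.0, 0.014, 0.0]
wrist_force: [-0.5, -0.1, -3.7]
finger_gap: 0.0091
```

send_rows(targets=[[0, -0.001, 0, 0, 255], [0, 0, 0, 0, 255]])

```text
clock: 10.9
tcp_pos: [0.5139, -0.2095, 0.2273]
orientation: [-0.001, 1.0, 0.014, 0.0]
wrist_force: [-0.4, 3.7, -2.9]
finger_gap: 0.0088
```

send_rows(targets=[[0, -0.001, 0, 0, 255], [0, 0, 0, 0, 255]])

```text
clock: 11.1
tcp_pos: [0.5139, -0.21, 0.2272]
orientation: [-0.001, 1.0, 0.014, 0.0]
wrist_force: [0.5, 5.7, -2.3]
finger_gap: 0.0089
```

Contact: +5.7 N on y, with TCP y near -0.2095, as predicted for the closed end. I back off to centre the pin in the pocket (1.5 mm).

send_rows(targets=[[0, 0.003, 0, 0, 255], [0, 0, 0, 0, 255]])

```text
clock: 11.3
tcp_pos: [0.514, -0.2085, 0.2274]
orientation: [0.001, 1.0, 0.014, 0.0]
wrist_force: [0.1, -0.5, -3.1]
finger_gap: 0.0092
```

```bash
python3 - <<'E'
from h import *
from workcell import eyes
s,d=wrist("w5"); print(s["clock"],s["tcp_pos"].round(4),yaw(s).round(2),s["finger_gap"],s["wrist_force"].round(2),s["ft_torque"].round(3))
d=eyes.read_camera("scene"); np.savez("/tmp/scene4.npz",**d); w=cloud(d)
rep("body",w,.505,.525,-.28,-.14,.085,.145)
p=w[pick(w,.505,.525,-.28,-.14,.085,.145)]
print(np.polyfit(p[:,1],p[:,0],1), np.polyfit(p[:,2],p[:,0],1))
cv2.imwrite("pics/scene4.png",cv2.resize(d["img"][200:320,180:300,::-1],None,fx=4.8,fy=4.8,interpolation=cv2.INTER_CUBIC))
E
```

```text
11.3 [ 0.514  -0.2085  0.2274] 1.56 0.009172964348172285 [ 0.07 -0.47 -3.1 ] [-0.074  0.008 -0.01 ]
body 630 mean [ 0.521  -0.2197  0.1148] pca 90.39 (array([ 520.4, -213.1]), array([106.6,  11.5]), 86.97) z [0.086 0.115 0.143]
[-0.00677626  0.51951657] [0.00073062 0.52092128]
```

View pics/scene4.png

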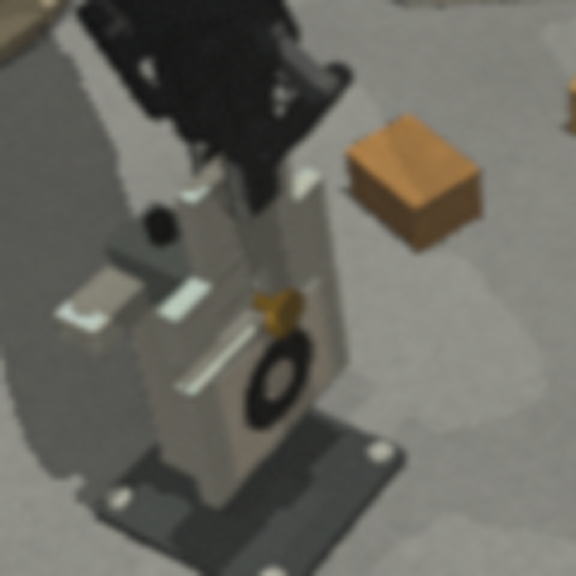

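Upright and untwisted: the shift back freed the force, and the head is at (283,310). Now lowering in checked steps.

send_rows(targets=[[-0.001, 0.0005, -0.002, 0, 255], [-0.001, 0, -0.002, 0, 255], [0, 0, -0.001, 0, 255], [0, 0, -0.001, 0, 255], [0, 0, 0, 0, 255]])

```text
clock: 11.9
tcp_pos: [0.5119, -0.2077, 0.2211]
orientation: [-0.0, 1.0, 0.014, -0.0]
wrist_force: [0.3, -1.3, -3.4]
finger_gap: 0.0089
```

send_rows(targets=[[0, 0, -0.001, 0, 255], [0, 0, -0.001, 0, 255], [0, 0, 0, 0, 255]])

```text
clock: 12.2
tcp_pos: [0.5119, -0.2076, 0.2191]
orientation: [-0.0, 1.0, 0.014, -0.0]
wrist_force: [-0.2, 0.4, -4.6]
finger_gap: 0.0089
```

The holder is past the entry-ceiling height with no force, so the pin is in the pocket. Continuing down.

send_rows(targets=[[0, 0, -0.002, 0, 255], [0, 0, -0.002, 0, 255], [0, 0, -0.001, 0, 255], [0, 0, 0, 0, 255]])

```text
clock: 12.6
tcp_pos: [0.5118, -0.2076, 0.214]
orientation: [-0.0, 1.0, 0.014, -0.0]
wrist_force: [0.4, -0.4, -3.9]
finger_gap: 0.009
```

send_rows(targets=[[0, 0, -0.002, 0, 255], [0, 0, -0.001, 0, 255], [0, 0, -0.001, 0, 255], [0, 0, 0, 0, 255]])

```text
clock: 13.0
tcp_pos: [0.5119, -0.2076, 0.2101]
orientation: [-0.0, 1.0, 0.014, -0.0]
wrist_force: [0.2, -0.6, -4.4]
finger_gap: 0.009
```

send_rows(targets=[[0, 0, -0.001, 0, 255], [0, 0, 0, 0, 255]])

```text
clock: 13.2
tcp_pos: [0.5119, -0.2076, 0.2092]
orientation: [-0.0, 1.0, 0.014, 0.0]
wrist_force: [-0.0, 0.2, -2.9]
finger_gap: 0.0089
```

send_rows(targets=[[0, 0, -0.001, 0, 255], [0, 0, 0, 0, 255]])

```text
clock: 13.4
tcp_pos: [0.5119, -0.2076, 0.2082]
orientation: [-0.0, 1.0, 0.014, -0.0]
wrist_force: [0.7, 0.2, -3.8]
finger_gap: 0.0088
```

send_rows(targets=[[0, 0, -0.0007, 0, 255], [0, 0, 0, 0, 255]])

```text
clock: 13.6
tcp_pos: [0.512, -0.2077, 0.2078]
orientation: [0.0, 1.0, 0.014, 0.0]
wrist_force: [-0.6, 0.5, -3.3]
finger_gap: 0.0091
```

send_rows(targets=[[0, 0, -0.0007, 0, 255], [0, 0, 0, 0, 255]])

```text
clock: 13.8
tcp_pos: [0.5121, -0.2077, 0.2076]
orientation: [0.0, 1.0, 0.014, 0.0]
wrist_force: [-0.7, 0.7, 2.1]
finger_gap: 0.0092
```

send_rows(targets=[[0, 0, -0.0007, 0, 255], [0, 0, 0, 0, 255]])

```text
clock: 14.0
tcp_pos: [0.5121, -0.2078, 0.2075]
orientation: [0.0, 1.0, 0.014, 0.001]
wrist_force: [-2.9, 1.5, 5.7]
finger_gap: 0.0091
```

Seated. The weight is carried and there is about 9 N of contact, with TCP z at 0.2075, so the centre is at 0.147 as specified. I ease off slightly, look, then release.

send_rows(targets=[[0, 0, 0.0007, 0, 255], [0, 0, 0, 0, 255]])

```text
clock: 14.2
tcp_pos: [0.5121, -0.2077, 0.2075]
orientation: [0.0, 1.0, 0.014, 0.0]
wrist_force: [-2.3, 1.0, 4.2]
finger_gap: 0.0089
```

```bash
python3 - <<'E'
from h import *
from workcell import eyes
s,d=wrist("w6"); print(s["clock"],s["tcp_pos"].round(4),yaw(s).round(2),s["finger_gap"],s["wrist_force"].round(2),s["ft_torque"].round(3))
d=eyes.read_camera("scene"); np.savez("/tmp/scene5.npz",**d); w=cloud(d)
rep("shoulder",w,.50,.53,-.28,-.14,.18,.192)
cv2.imwrite("pics/scene5.png",cv2.resize(d["img"][200:320,180:300,::-1],None,fx=4.8,fy=4.8,interpolation=cv2.INTER_CUBIC))
E
```

```text
14.2 [ 0.5121 -0.2077  0.2075] 1.56 0.00887701760398668 [-2.27  1.02  4.17] [ 0.239  0.408 -0.031]
shoulder 183 mean [ 0.517  -0.2172  0.1855] pca 90.61 (array([ 515.1, -212.2]), array([ 12.7, 105.2]), 1.2) z [0.18  0.186 0.191]
```

View pics/scene5.png

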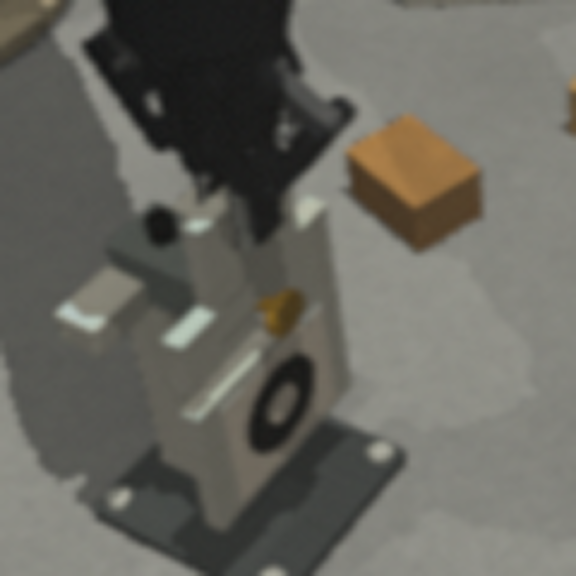

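The head now sits in front of the plate, just above the slot's entry leg at (283,312). The plate is level and its shoulder is at 0.186. Releasing.

send_rows(targets=[[0, 0, 0, 0, 225], [0, 0, 0, 0, 205], [0, 0, 0, 0, 180], [0, 0, 0, 0, 150], [0, 0, 0, 0, 130], [0, 0, 0, 0, 130]], newtons=20)

```text
clock: 14.9
tcp_pos: [0.5119, -0.2077, 0.2067]
orientation: [-0.0, 1.0, 0.014, -0.0]
wrist_force: [0.5, -0.4, -1.4]
finger_gap: 0.0417
```

```bash
python3 - <<'E'
from h import *
from workcell import eyes
s,d=wrist("w7"); print(s["clock"],s["tcp_pos"].round(4),yaw(s).round(2),s["finger_gap"],s["wrist_force"].round(2),s["ft_torque"].round(3))
d=eyes.read_camera("scene"); np.savez("/tmp/scene6.npz",**d); w=cloud(d)
rep("shoulder",w,.50,.53,-.28,-.14,.18,.192)
cv2.imwrite("pics/scene6.png",cv2.resize(d["img"][200:320,180:300,::-1],None,fx=4.8,fy=4.8,interpolation=cv2.INTER_CUBIC))
E
```

```text
14.9 [ 0.5119 -0.2077  0.2067] 1.56 0.04173817744069749 [ 0.54 -0.35 -1.43] [-0.014 -0.017  0.03 ]
shoulder 134 mean [ 0.5174 -0.2318  0.1856] pca 88.98 (array([ 515.9, -212.8]), array([102.7,  11.8]), 89.32) z [0.18  0.186 0.192]
```

View pics/scene6.png

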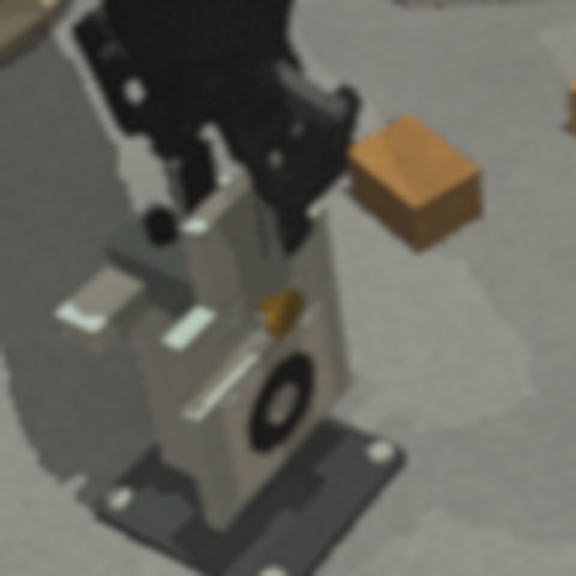

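View pics/w7.png

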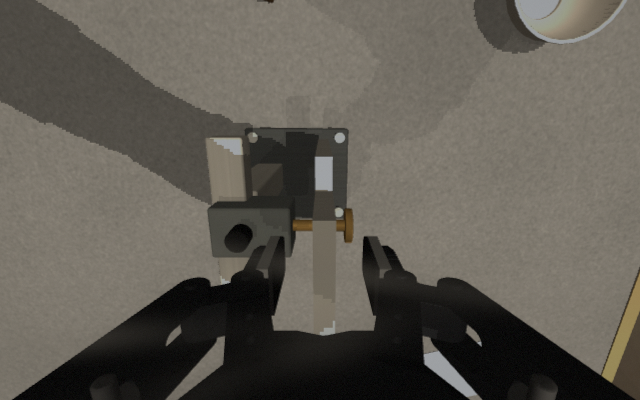

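The holder hangs still, and both fingers are clear of the tab (wrist picture: pads at 275 and 370, plate at 325). Now I withdraw straight up.

send_rows(targets=[[0, 0, 0.005, 0, 130], [0, 0, 0.01, 0, 130], [0, 0, 0.02, 0, 130], [0, 0, 0.03, 0, 130], [0, 0, 0.03, 0, 130], [0, 0, 0.02, 0, 130], [0, 0.02, 0.01, 0, 130], [0, 0.02, 0, 0, 130], [0, 0, 0, 0, 130], [0, 0, 0, 0, 130], [0, 0, 0, 0, 130]])

```text
clock: 16.1
tcp_pos: [0.512, -0.1681, 0.332]
orientation: [0.0, 1.0, 0.013, 0.0]
wrist_force: [0.1, 1.0, -0.2]
finger_gap: 0.0422
```

```bash
python3 - <<'E'
from h import *
from workcell import eyes
s,d=wrist("w8"); print(s["clock"],s["tcp_pos"].round(4),s["wrist_force"].round(2)); ww=cloud(d)
rep("tabtop wrist",ww,.49,.53,-.27,-.15,.228,.245)
d=eyes.read_camera("scene"); np.savez("/tmp/scene7.npz",**d); w=cloud(d)
rep("shoulder",w,.50,.53,-.28,-.14,.18,.192)
rep("tabtop",w,.49,.53,-.27,-.15,.23,.245)
p=w[pick(w,.505,.525,-.27,-.15,.07,.235)]
A=np.c_[p[:,1],p[:,2],np.ones(len(p))]; print("front plane slopes",np.linalg.lstsq(A,p[:,0],rcond=None)[0].round(3))
for n in ["holder_centre","holder_slot","holder_tab"]:
    print(n,[(np.round(r["xyz"],4).tolist(),round(r["conf"],2)) for r in eyes.tip_of(n,"scene")][:4])
cv2.imwrite("pics/scene7.png",cv2.resize(d["img"][200:320,180:300,::-1],None,fx=4.8,fy=4.8,interpolation=cv2.INTER_CUBIC))
cv2.imwrite("pics/scene7full.png",d["img"][:,:,::-1])
E
```

```text
16.1 [ 0.512  -0.1681  0.332 ] [ 0.07  0.98 -0.2 ]
tabtop wrist 730 mean [ 0.5125 -0.2058  0.2371] pca 91.89 (array([ 512.5, -208.9]), array([10. , 60.5]), 1.64) z [0.232 0.237 0.239]
shoulder 173 mean [ 0.517  -0.2174  0.1856] pca 90.54 (array([ 514.9, -212. ]), array([ 12.7, 103.8]), 0.01) z [0.18  0.186 0.191]
tabtop 146 mean [ 0.5152 -0.2117  0.2349] pca 92.27 (array([ 514.5, -209.9]), array([12.3, 61.7]), 1.5) z [0.231 0.235 0.238]
front plane slopes [-0.002 -0.009  0.519]
holder_centre [([0.6644, 0.1423, 0.115], 0.88), ([0.5126, -0.2092, 0.1488], 0.68)]
holder_slot [([0.6577, 0.14, 0.1507], 0.83), ([0.51, -0.2061, 0.1672], 0.71), ([0.3553, 0.2131, 0.1471], 0.62)]
holder_tab [([0.5145, -0.2098, 0.2111], 0.94), ([0.6587, 0.1398, 0.2025], 0.86), ([0.3562, 0.208, 0.2039], 0.7)]
```

View pics/scene7.png

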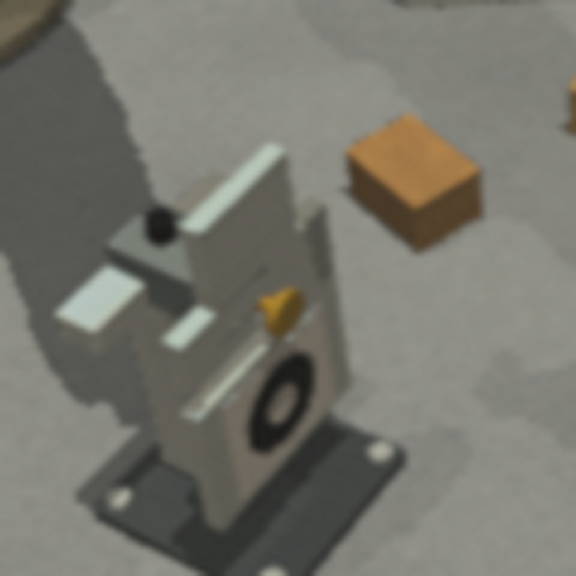

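View pics/w8.png

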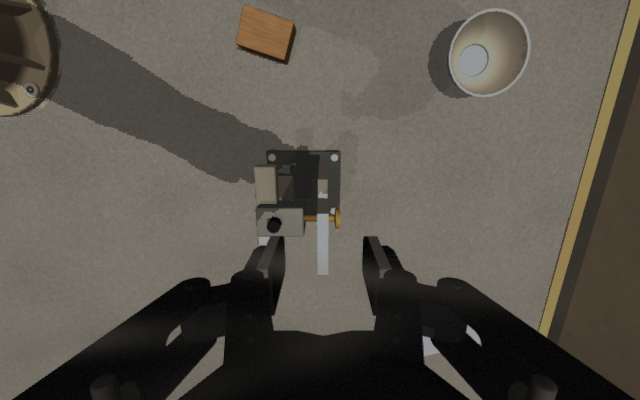

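The holder hangs upright at centre height 0.147 (tab top 0.237), and the robot is touching nothing. Handing in.

```bash
python3 -c "
from workcell import ticket; print(ticket.hand_in())"
```

```text
the job is handed in; nothing more can be done
None
```

I hung the smallest holder, the one from the rack, on the headed pin with its target face towards the pin's head. It hangs on its own, and I handed the job in at about 16 s of the 58 s allowed.

- **Moves:** I gripped the tab and lifted the holder straight up. I then turned it to line up with the stand and slid it in behind the head. At the closed end the sideways force was 5.7 N, and I backed off about 1.5 mm to centre the pin. I lowered it until the pin took the weight, about 9 N on the stand, and then let go and withdrew upwards.
- **Last checks:** The tab top is at 0.237 m, which puts the holder centre at 0.147 m as specified. The front face is vertical within about 0.5° and parallel to the stand within about 0.5°. The arm is clear, with wrist force about zero. I did not touch the bowl, the carton or the ear defenders.
- **Disagreements:** The cameras differed by 2–3 mm, which is about their stated accuracy. The network put the holder centre at 0.149 m, within its own 4 mm error. No check failed.

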